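# Refit a suction filter: element on the spindle, cover held ready over its screw holes

### The arm

A 6-joint arm with a two-finger parallel gripper is mounted at the origin on a cart in front of the work surface, level with it; the furniture and walls round the work are solid. World frame = base frame: x ahead of the robot, y to its left, z up, the work surface at z = 0. Lengths are in m, angles in degrees, forces in N, time in s.
With the tool pointing down it reaches from about 0.375 to 0.825 m from the base axis. Payload 5.5 kg.
Tool frame: the origin (TCP) lies between the finger pads; the fingertips stand 11 mm ahead of it and the grasp point (between the pads) lies 8 mm behind it; z points along the fingers, y is the direction in which the jaws open and shut (so a half turn about z gives the same grasp; the last joint's range is limited). The gripper opens to 85 mm and grips with 20 to 120 N. Pads are 22 mm wide; open, the fingers measure 114 mm over their backs; the gripper's body (76 mm by 85 mm) begins 54 mm behind the grasp point. The pads swing forward as they close: fully open they stand 13 mm farther back than shut.
Start: joints at [74.542, 17.962, -2.699, 69.339, 0, 90], TCP at [0.16, 0.578, 0.242] pointing down, gripper open.
Joint ranges: [-152.73, 152.73], [-39.44, 99.34], [-58.76, 71.6], [-118.89, 123.64], [-81.53, 83.1], [-180, 180]. Speed limits (degrees/s): [136.94, 136.94, 172.46, 180, 180, 180].

### API

Orientations are given as [roll, pitch, yaw] about the fixed x, y, z axes, in that order (R = Rz(yaw) Ry(pitch) Rx(roll)).
In Python, from cell import robot, grab_frame gives the robot as it stands.
- The arm moves only by the tool move_arm, never from a script. Its argument "steps" is a list of rows, each an object with "dp": the shift along the tool's x, y, z in mm, a list of three; "delta_rot": the turn, a rotation vector about the tool's x, y, z in rad, a list of three. A call has 1 to 10 rows; each row is the pose to reach, as a shift and turn from the pose commanded when the call began, along the tool's axes at that moment; what a row does not reach only later rows make up. A row lasts 1/10 s, in which the tool goes at most 50 mm and 8.59 degrees, less where a joint would pass 70% of its speed; a pose out of reach is approached as far as the arm can. A call with a gripper value outside its range is refused whole. "claw" is the finger opening in mm, from 0 to 85.4, set as the call begins (left out, the last holds). The fingers move at their own pace and stop on an object; "newtons" is the grip in N (left out, the last holds). Time passes only in rows, so rows that repeat a pose let the fingers close. It gives the time, the measured TCP pose, the force and the opening at its end, in the units of the state.
- robot.read_state(): the state, without advancing time (a new reading comes with each control period).
- grab_frame(name): name is "scene" or "top" or "wrist"; returns a dict with "color" (420x560x3 uint8, red, green, blue), "z_map" (420x560 float32, m along the optical axis (not along the pixel's ray), 0 where there is no reading), "fx", "fy", "cx", "cy" (pixels), "D" ([k1, k2, p1, p2, k3] as OpenCV has them; the pictures are not rectified), "view" (4x4, takes a point from world to camera coordinates). Camera axes: x right, y up, looking along -z (the intrinsics and any distortion apply to the point x, -y, -z); pixel columns grow to the right and rows downward; lengths in m; the calibration is good to about 2 mm. A picture is of the moment at which its call begins.
- robot.job_done(): hands the job in, once; it reports no verdict.
The state is a dict: "time_s": time; "joint_positions": joint angles; "qvel": joint speeds; "joint_torque": joint torques, N m; "tcp_pos": TCP position; "tcp_rot": TCP orientation; "wrist_force": force on the tool from outside, world axes, zero at the start; "ft_torque": the same for the moment, N m; "width": finger opening in m.
Only numpy, scipy, OpenCV 4.12 (cv2) and the standard library are available. Lean on these libraries where they do the work, as an engineer would, in place of code of your own. Each camera call takes 0.05 s, during which the arm holds its last target.

### The job

Put the new filter element (green caps) over the upright spindle in the open filter housing, fully down on its seat, and let go of it. Then take the cover plate by its handle and finish still holding it level and still about 15 mm above the housing's rim, each of the four threaded holes showing whole through its hole in the plate, so that a colleague can start the screws and draw it down evenly; never let the plate touch the housing and its seal. Leave the used element and everything else on the table where it is.

Things in the scene. Friction and masses are not known exactly. Their poses are not given: they have to be found in the camera images.
- new_element_center (a point): NEW filter element: loose upright spool, bright green end caps and neck, off-white pleats, 68 mm tall, 0.08-0.17 kg. Lower 36 mm: body, 50 mm across; then a plain round neck 28 mm across, 32 mm high, to grip. A 17 mm bore runs right through from the bottom. Point: on its axis, half-way up (34 mm over the underside); z: axis, up
- used_element_center (a point): USED filter element, same shape and size as the new one, but dark grey-brown all over; to be left alone. Point: on its axis, half-way up
- housing: filter housing, fixed: grey cast box, open on top, flange outline 104 (x) x 152 mm (y), flat rim 80 mm above the work surface, opening 68 (x) x 104 mm (y) in the middle. A black seal cord round the opening stands 1.2 mm above the rim. A brass hose barb sticks out at +x. Origin: centre of its underside; z up
- spindle_tip (a point): top of the upright steel spindle in the middle of the housing: 12 mm thick, tapered over its last 8 mm, 50 mm high from the inner floor; this point is on its axis, 22 mm below the rim. Axes as the housing's
- spindle_seat (a point): centre of the flat seat round the spindle's foot, 10 mm above the work surface, 70 mm below the rim: the underside of a fully seated element lies on it, and its neck then ends 2 mm below the rim. Axes as the housing's
- thread_0 (a point): threaded hole 0 in the housing's flange, 6 mm wide, at its mouth in the plane of the rim; 41 mm (x) and 65 mm (y) from the housing's middle, towards its +x, +y. Axes as the housing's
- thread_1 (a point): threaded hole 1 in the housing's flange, 6 mm wide, at its mouth in the plane of the rim; 41 mm (x) and 65 mm (y) from the housing's middle, towards its -x, +y. Axes as the housing's
- thread_2 (a point): threaded hole 2 in the housing's flange, 6 mm wide, at its mouth in the plane of the rim; 41 mm (x) and 65 mm (y) from the housing's middle, towards its -x, -y. Axes as the housing's
- thread_3 (a point): threaded hole 3 in the housing's flange, 6 mm wide, at its mouth in the plane of the rim; 41 mm (x) and 65 mm (y) from the housing's middle, towards its +x, -y. Axes as the housing's
- cover_grip (a point): loose aluminium cover plate, 104 (x) x 152 (y) x 5 mm, lying flat on a 4.5 mm cardboard mat, black bow handle up, 0.2-0.45 kg. The handle's grip bar: 14 mm wide, 16 mm high, 96 mm long along y, its lower face 28 mm above the plate's upper face; legs 14 mm thick at y = +-41 mm. Point: middle of the bar, 41 mm above the plate's underside; x across the bar, z up
- cover_hole_0 (a point): hole 0 through the cover plate, 14 mm wide, its centre in the plane of the underside; 41 mm (x) and 65 mm (y) from the plate's middle, towards its +x, +y. The plate fits either way round (hole 0 over thread 0 or over thread 2). Axes as the cover's
- cover_hole_1 (a point): hole 1 through the cover plate, 14 mm wide, its centre in the plane of the underside; 41 mm (x) and 65 mm (y) from the plate's middle, towards its -x, +y. The plate fits either way round (hole 0 over thread 0 or over thread 2). Axes as the cover's
- cover_hole_2 (a point): hole 2 through the cover plate, 14 mm wide, its centre in the plane of the underside; 41 mm (x) and 65 mm (y) from the plate's middle, towards its -x, -y. The plate fits either way round (hole 0 over thread 0 or over thread 2). Axes as the cover's
- cover_hole_3 (a point): hole 3 through the cover plate, 14 mm wide, its centre in the plane of the underside; 41 mm (x) and 65 mm (y) from the plate's middle, towards its +x, -y. The plate fits either way round (hole 0 over thread 0 or over thread 2). Axes as the cover's
- casting_1: bystander: cast aluminium housing half, 60 x 110 x 28 mm, on the mat behind the cover plate; origin at the centre of its underside
- red_cap: bystander: red plastic thread cap, 33 mm across, 14 mm high; origin at the centre of its underside
- red_cap_2: bystander: small red plastic cap, 27 mm across, 12 mm high; origin at the centre of its underside

How it is judged (in metres and radians):
On the way:
1. the new element is over the spindle, fully down on its seat, and released (horizontal distance between new_element_center and spindle_tip below 0.005 m and z of new_element_center in the frame of spindle_seat below 0.0375 m and angle between new_element_center's own z axis and vertical below 0.07 rad and contact force between new_element and the fingers below 0.1 N), for 0.2 s.
At the end, for the whole second after the job is handed in: New element released on its seat (axis within 5 mm, height 3.5 mm, upright 4 deg). Cover held by the gripper, still, level within 4.5 deg, underside 4 to 30 mm above the rim, each hole centre within 4 mm sideways of its threaded hole (either way round), touching neither housing nor element (all of step 1 and ((horizontal distance between cover_hole_0 and thread_0 below 0.004 m and horizontal distance between cover_hole_1 and thread_1 below 0.004 m and horizontal distance between cover_hole_2 and thread_2 below 0.004 m and horizontal distance between cover_hole_3 and thread_3 below 0.004 m) or (horizontal distance between cover_hole_0 and thread_2 below 0.004 m and horizontal distance between cover_hole_1 and thread_3 below 0.004 m and horizontal distance between cover_hole_2 and thread_0 below 0.004 m and horizontal distance between cover_hole_3 and thread_1 below 0.004 m)) and z of cover_hole_0 in the frame of thread_0 between 0.004 and 0.03 m and z of cover_hole_1 in the frame of thread_0 between 0.004 and 0.03 m and z of cover_hole_2 in the frame of thread_0 between 0.004 and 0.03 m and z of cover_hole_3 in the frame of thread_0 between 0.004 and 0.03 m and angle between cover_grip's own z axis and vertical below 0.08 rad and contact force between cover and the fingers above 1 N and contact force between cover and housing below 0.05 N and contact force between cover and new_element below 0.05 N and linear speed of cover below 0.02 m/s and angular speed of cover below 0.1 rad/s); the arm keeps its last pose, push and grip.
It fails at once if the cover plate touches the housing or its seal (contact force between cover and housing above 0.5 N).
It fails at once if the used filter element is disturbed (moved more than 20 mm) (distance of used_element_center from where it was at the start of the episode above 0.02 m).
It fails at once if the near casting or a red cap is disturbed (moved more than 20 mm) (distance of any of casting_1, red_cap, red_cap_2 from where it was at the start of the episode above 0.02 m).
It also fails if it takes over 54 s, if anything falls off the work surface, if the arm or the gripper's body presses on something with over 40 N, if the wrist force passes 120 N, or if a joint passes its speed limit or range.

## Working session

There is one attempt and no reset: what is moved stays moved. The work goes in short steps, Python scripts to look and compute and a tool call to move; the robot and the scene stay as the last step left them, time stands still between calls to the robot, and variables do not carry over. Pictures are saved under pics/ and viewed, and the job is handed in when it is done.

Besides the shell and the picture viewer there is one more tool, called after "Call:" as name(argument=value, ...) on one line, values as JSON. move_arm: Moves the arm, as the interface text tells. Its arguments: {"type":"object","properties":{"steps":{"type":"array","items":{"type":"object","properties":{"dp":{"type":"array","items":{"type":"number"}},"delta_rot":{"type":"array","items":{"type":"number"}}}}},"claw":{"type":"number"},"newtons":{"type":"number"}},"required":["steps"]}

```bash
ls; mkdir -p pics
cat > h.py <<'E'
import numpy as np, cv2, pickle
from cell import robot, grab_frame
def K(f): return np.array([[f['fx'],0,f['cx']],[0,f['fy'],f['cy']],[0,0,1.]])
def rays(f,uv):
    uv=np.asarray(uv,float).reshape(-1,1,2)
    n=cv2.undistortPoints(uv,K(f),np.array(f['D'],float)).reshape(-1,2)
    d=np.c_[n[:,0],-n[:,1],-np.ones(len(n))]
    V=np.array(f['view']);R=V[:3,:3];t=V[:3,3]
    return -R.T@t, d@R
def onz(f,uv,z):
    c,d=rays(f,uv); s=(z-c[2])/d[:,2]; return c+d*s[:,None]
def cloud(f):
    h,w=f['z_map'].shape
    uu,vv=np.meshgrid(np.arange(w),np.arange(h))
    c,d=rays(f,np.stack([uu,vv],-1).reshape(-1,2).astype(float))
    return (c+d*f['z_map'].reshape(-1,1)).reshape(h,w,3)
def proj(f,P):
    V=np.array(f['view']);p=np.asarray(P).reshape(-1,3)@V[:3,:3].T+V[:3,3]
    q=p*[1,-1,-1]
    return cv2.projectPoints(q.reshape(-1,1,3),np.zeros(3),np.zeros(3),K(f),np.array(f['D'],float))[0].reshape(-1,2)
def save(f,n): cv2.imwrite('pics/'+n+'.png',f['color'][:,:,::-1])
def snap(name,n):
    f=grab_frame(name); save(f,n); pickle.dump(dict(f),open('pics/'+n+'.pkl','wb')); return f
def load(n): return pickle.load(open('pics/'+n+'.pkl','rb'))
E
python3 - <<'E'
from h import *
print(robot.read_state())
for n in ['scene','top','wrist']:
    f=snap(n,n+'0'); print(n,f['fx'],f['cx'],f['cy'],f['D'],np.round(np.array(f['view']),3).tolist())
E
```

```text
pics
{'time_s': 0.0, 'joint_positions': array([ 7.45423549e+01,  1.80046186e+01, -2.75494645e+00,  6.93400260e+01,
       -1.00052458e-04,  9.00002970e+01]), 'qvel': array([-0.07001251, -0.0876566 ,  0.05101543,  0.01285787,  0.02424443,
        0.00495895]), 'joint_torque': array([ 6.49867507e-04, -5.39589286e+01,  3.39751124e+01,  1.93007430e-02,
        1.62193905e-04, -5.70759173e-07]), 'tcp_pos': array([0.15976454, 0.57774836, 0.24142459]), 'tcp_rot': array([-1.79900409e+02,  1.00568521e-04,  1.64542058e+02]), 'wrist_force': array([-0.29490904,  1.01882699,  0.4339246 ]), 'ft_torque': array([-0.02442275,  0.03083854,  0.07188273]), 'width': 0.0851994106450012}
scene 498.1515101956848 286.3026012064817 213.01277235152392 [-0.0239994  0.         0.         0.         0.       ] [[0.744, -0.668, -0.007, -0.342], [0.507, 0.558, 0.657, -0.469], [-0.435, -0.493, 0.754, -0.857], [0.0, 0.0, 0.0, 1.0]]
top 498.4805292464908 278.4337105230486 208.51531616158553 [-0.18132072  0.          0.          0.          0.        ] [[-0.14, -0.99, 0.004, 0.213], [0.969, -0.137, 0.205, -0.582], [-0.202, 0.033, 0.979, -0.857], [0.0, 0.0, 0.0, 1.0]]
wrist 334.10990583864714 280.4332869854674 211.28270239264134 [-0.03288051  0.          0.          0.          0.        ] [[0.268, 0.964, -0.001, -0.6], [-0.917, 0.254, -0.308, 0.04], [-0.296, 0.084, 0.951, -0.38], [0.0, 0.0, 0.0, 1.0]]
```

View pics/scene0.png

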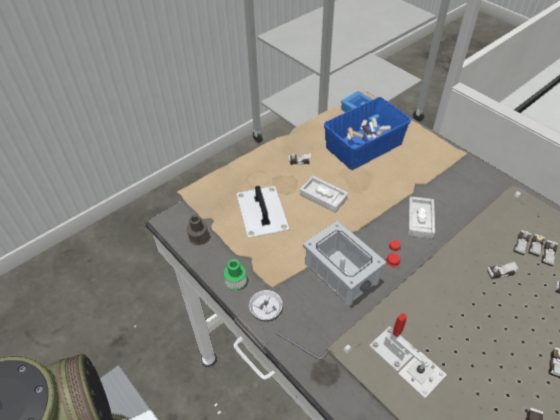

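View pics/top0.png

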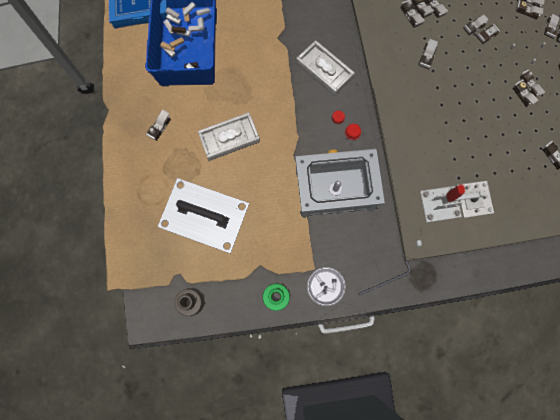

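View pics/wrist0.png

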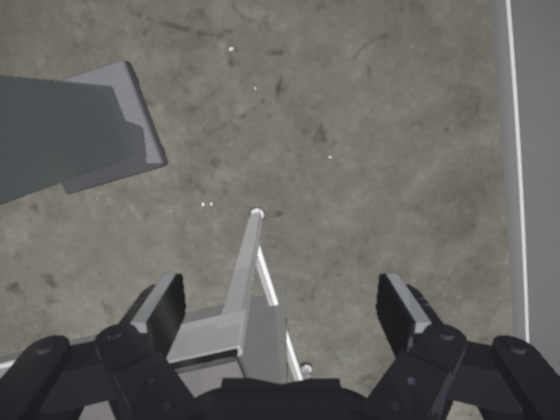

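Scene and top view: the green element is at (276,296) in the top image, used element (189,301), cover (203,214), housing (339,181), and red caps (338,117) and (353,131). I'll measure these from top and scene.

```bash
cat > m1.py <<'E'
from h import *
t=load('top0'); s=load('scene0')
for n,f in (('top',t),('scene',s)):
    hsv=cv2.cvtColor(f['color'],cv2.COLOR_RGB2HSV)
    C=cloud(f)
    g=cv2.inRange(hsv,(45,120,50),(80,255,255))>0
    p=C[g]; p=p[f['z_map'][g]>0]
    print(n,'green px',g.sum(),'zmax',np.percentile(p[:,2],[2,50,90,98]))
    for lo,hi in ((.06,.075),(.03,.042)):
        k=p[(p[:,2]>lo)&(p[:,2]<hi)]
        if len(k)>5: print(lo,len(k),k.mean(0).round(4),k.min(0).round(4),k.max(0).round(4))
    # table
    print('heights of points', [ (C[v,u]).round(4).tolist() for u,v in ([(60,60),(350,260),(250,260),(189,301),(276,296),(203,214),(303,180),(378,180),(336,188),(250,60)] if n=='top' else [(330,245),(345,262),(262,210),(233,266),(194,220)])])
for n,f,b in (('top',t,(100,100,400,330)),('scene',s,(170,170,420,330))):
    x0,y0,x1,y1=b
    im=cv2.resize(f['color'][y0:y1,x0:x1],None,fx=2.6,fy=2.6,interpolation=cv2.INTER_CUBIC)
    cv2.imwrite(f'pics/crop_{n}.png',im[:,:,::-1])
E
python3 m1.py
```

```text
top green px 499 zmax [0.03382111 0.03773136 0.06947038 0.07127631]
0.06 114 [0.4484 0.1565 0.0689] [0.4357 0.1436 0.064 ] [0.4609 0.1706 0.0728]
0.03 374 [0.4478 0.1571 0.0371] [0.4244 0.1325 0.0332] [0.472  0.1807 0.0419]
heights of points [[1.3396, 0.7753, -0.5101], [0.4982, 0.0051, 0.001], [0.5249, 0.1958, 0.0059], [0.4603, 0.3105, 0.0689], [0.4504, 0.1561, 0.0028], [0.6168, 0.2697, 0.0518], [0.6478, 0.0787, 0.0808], [0.6289, -0.058, 0.0809], [0.635, 0.0144, 0.0363], [0.9436, 0.1424, 0.006]]
scene green px 343 zmax [0.03439853 0.04171141 0.06797859 0.07044535]
0.06 85 [0.445  0.1546 0.0666] [0.433  0.1429 0.0604] [0.4565 0.1691 0.0715]
0.03 171 [0.4418 0.1502 0.0377] [0.4223 0.1322 0.0324] [0.4679 0.1823 0.0419]
heights of points [[0.6607, 0.0718, 0.0294], [0.642, 0.0077, 0.0458], [0.6008, 0.2443, 0.0532], [0.4503, 0.1652, 0.0475], [0.4602, 0.3266, 0.0557]]
```

View pics/crop_top.png

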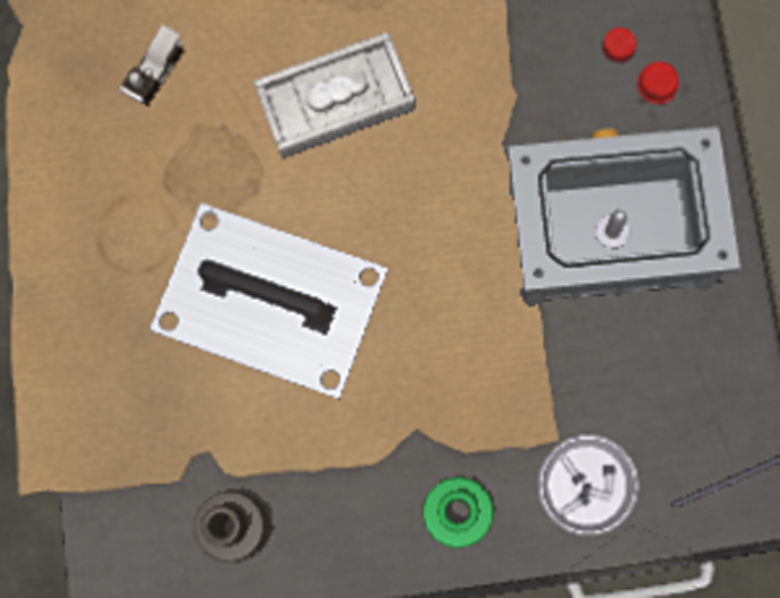

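View pics/crop_scene.png

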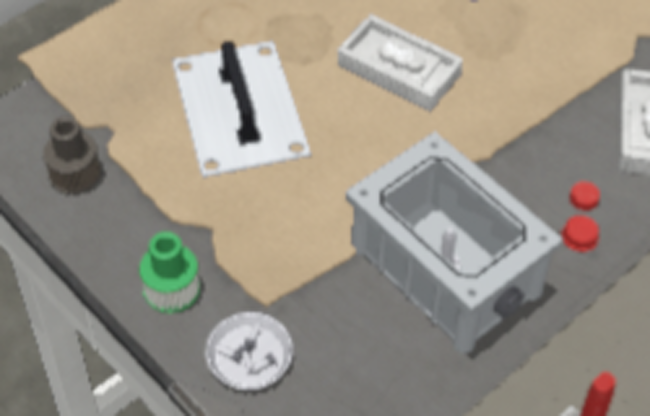

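Top crop: cover holes and thread holes show clearly, with the cover turned about 20° relative to the housing. Next: coarse poses by contour/holes.

```bash
cat > m2.py <<'E'
from h import *
t=load('top0'); s=load('scene0')
def crop2full(p,b=(100,100)): return np.asarray(p,float)/2.6-0.5+0.5/2.6+np.array(b)
# seed picks in crop_top
th=crop2full([(525,160),(705,143),(722,255),(538,273)])
ch=crop2full([(209,221),(369,276),(330,379),(169,321)])
def refine(f,uv,r=5,inv=True):
    g=cv2.cvtColor(f['color'],cv2.COLOR_RGB2GRAY).astype(float); out=[]
    for u,v in uv:
        U,V=int(round(u)),int(round(v)); w=g[V-r:V+r+1,U-r:U+r+1]
        bg=np.median(w); d=np.clip(bg-w-15,0,None)
        yy,xx=np.mgrid[V-r:V+r+1,U-r:U+r+1]
        d=d*(((xx-u)**2+(yy-v)**2)<r*r)
        out.append(((d*xx).sum()/d.sum(),(d*yy).sum()/d.sum()))
    return np.array(out)
th2=refine(t,th,4); ch2=refine(t,ch,5)
T=onz(t,th2,.08); Cc=onz(t,ch2,.0095)
for nm,P in (('thread',T),('cover',Cc)):
    print(nm,P.round(4).tolist(),'c',P.mean(0).round(4)); 
    print(' sides',[round(float(np.linalg.norm(P[i]-P[(i+1)%4])),4) for i in range(4)])
    a=P[0]+P[3]-P[1]-P[2] ; print(' yaw of long axis',np.degrees(np.arctan2(-a[0],a[1])))
# scene heights of cover from depth
C=cloud(t)
m=(C[:,:,2]>.074)&(C[:,:,2]<.087)&(abs(C[:,:,0]-.66)<.12)&(abs(C[:,:,1]-.01)<.12)
print('rim z',np.median(C[m][:,2]),cv2.minAreaRect((C[m][:,:2]*1000).astype(np.float32)))
w=(t['color'].min(2)>190); 
k=w&(abs(C[:,:,0]-.6)<.12)&(abs(C[:,:,1]-.27)<.12)
print('plate z',np.median(C[k][:,2]))
hd=(C[:,:,2]>.035)&(abs(C[:,:,0]-.6)<.1)&(abs(C[:,:,1]-.27)<.1)
print('handle',np.percentile(C[hd][:,2],[5,50,95]),cv2.minAreaRect((C[hd][:,:2]*1000).astype(np.float32)))
E
python3 m2.py
```

```text
thread [[0.6838, 0.0756, 0.08], [0.6787, -0.054, 0.08], [0.5966, -0.0512, 0.08], [0.6018, 0.0791, 0.08]] c [0.6402 0.0124 0.08  ]
 sides [0.1297, 0.0822, 0.1304, 0.082]
 yaw of long axis -2.2518500352026556
cover [[0.6916, 0.3142, 0.0095], [0.6313, 0.199, 0.0095], [0.5585, 0.2368, 0.0095], [0.6187, 0.3521, 0.0095]] c [0.625  0.2755 0.0095]
 sides [0.13, 0.0821, 0.1301, 0.0822]
 yaw of long axis -27.60983109670401
rim z 0.08109327930781862 ((640.3931884765625, 12.390144348144531), (152.36204528808594, 105.77654266357422), 87.75299072265625)
plate z 0.010659235654167931
handle [0.045248   0.05387797 0.05702727] ((624.3075561523438, 274.75018310546875), (95.19647216796875, 14.608437538146973), 61.74082565307617)
```

```bash
cat >> h.py <<'E'
def go(c,cy,p,y):
    R=np.array([[np.cos(np.radians(cy)),np.sin(np.radians(cy)),0],[np.sin(np.radians(cy)),-np.cos(np.radians(cy)),0],[0,0,-1]])
    d=R.T@(np.array(p)-np.array(c))*1000
    print('dp',d.round(1),'len',np.linalg.norm(d).round(1),'rz',-np.radians(y-cy).round(4))
E
python3 - <<'E'
from h import *
go([.16,.578,.242],164.542,[.448,.157,.16],177.75)
t=load('top0');s=load('scene0')
# element by ellipse of green: body outer contour & neck top
for n,f in (('top',t),('scene',s)):
    hsv=cv2.cvtColor(f['color'],cv2.COLOR_RGB2HSV)
    m=cv2.inRange(hsv,(45,120,50),(80,255,255))
    if n=='top':
        c=max(cv2.findContours(m,0,1)[0],key=cv2.contourArea); e=cv2.fitEllipse(c)
        print('outer',e,onz(f,[e[0]],.036))
        P=onz(f,c.reshape(-1,2).astype(float),.036); print(cv2.minEnclosingCircle((P[:,:2]*1000).astype(np.float32)))
E
```

```text
dp [-389.8 -329.    82. ] len 516.6 rz -0.2305
outer ((275.7612609863281, 296.569580078125), (25.892187118530273, 25.998315811157227), 58.116004943847656) [[0.44835954 0.15683866 0.036     ]]
((448.4161071777344, 156.7800750732422), 24.56541633605957)
```

Call:
move_arm(steps=[{"dp":[-35,-30,5],"delta_rot":[0,0,-0.02]},{"dp":[-70,-59,9],"delta_rot":[0,0,-0.04]},{"dp":[-106,-89,14],"delta_rot":[0,0,-0.06]},{"dp":[-141,-119,19],"delta_rot":[0,0,-0.08]},{"dp":[-177,-149,24],"delta_rot":[0,0,-0.1]},{"dp":[-212,-179,28],"delta_rot":[0,0,-0.13]},{"dp":[-248,-209,33],"delta_rot":[0,0,-0.15]},{"dp":[-283,-239,38],"delta_rot":[0,0,-0.17]},{"dp":[-319,-269,43],"delta_rot":[0,0,-0.19]},{"dp":[-354,-299,47],"delta_rot":[0,0,-0.21]}], claw=85)

```text
time_s: 1.15
tcp_pos: [0.4221, 0.1939, 0.195]
tcp_rot: [180.0, 0.0, 176.6]
wrist_force: [0.1, 0.7, -0.2]
width: 0.0847
```

Run:
```python
from h import *
# cmd: 
y0=164.542;R=np.array([[np.cos(np.radians(y0)),np.sin(np.radians(y0)),0],[np.sin(np.radians(y0)),-np.cos(np.radians(y0)),0],[0,0,-1]])
c=np.array([.16,.578,.242])+R@np.array([-.354,-.299,.047]); y=y0+np.degrees(.21)
print(c,y); go(c,y,[.4484,.1568,.19],177.75)
s=robot.read_state(); print(s['time_s'],s['tcp_pos'],s['tcp_rot'],s['joint_positions'])
```

```text
[0.42150139 0.1954637  0.195     ] 176.5741136977473
dp [-29.2 -37.    5. ] len 47.4 rz -0.0205
1.15 [0.42205117 0.19394433 0.1950448 ] [1.79997800e+02 3.65949170e-03 1.76623991e+02] [ 2.46799533e+01  4.95040770e+00 -2.51285010e+01  5.99168269e+01
  2.20684790e-04  2.80559619e+01]
```

Call:
move_arm(steps=[{"dp":[-20,-25,3],"delta_rot":[0,0,-0.0205]},{"dp":[-29.2,-37,5],"delta_rot":[0,0,-0.0205]},{"dp":[-29.2,-37,5],"delta_rot":[0,0,-0.0205]},{"dp":[-29.2,-37,5],"delta_rot":[0,0,-0.0205]}])

```text
time_s: 1.55
tcp_pos: [0.4481, 0.157, 0.1901]
tcp_rot: [180.0, -0.0, 177.7]
wrist_force: [-0.1, 0.4, 0.6]
width: 0.0851
```

Run:
```python
from h import *
s=robot.read_state(); print(s['time_s'],s['tcp_pos'],s['tcp_rot'])
f=snap('wrist','w1')
C=cloud(f); hsv=cv2.cvtColor(f['color'],cv2.COLOR_RGB2HSV)
m=cv2.inRange(hsv,(45,120,50),(80,255,255))
p=C[m>0]; 
print(np.percentile(p[:,2],[2,25,50,75,98]))
k=p[(p[:,2]>.064)]; print('neck',cv2.minEnclosingCircle((k[:,:2]*1000).astype(np.float32)),np.median(k[:,2]))
c=max(cv2.findContours(m,0,1)[0],key=cv2.contourArea)
P=onz(f,c.reshape(-1,2).astype(float),.036); print('body',cv2.minEnclosingCircle((P[:,:2]*1000).astype(np.float32)))
g=cv2.cvtColor(f['color'],cv2.COLOR_RGB2GRAY)
```

```text
1.55 [0.44807783 0.15700667 0.19009433] [ 1.79991912e+02 -4.47244243e-02  1.77698347e+02]
[0.03468455 0.03600547 0.04013519 0.06649313 0.06875109]
neck ((415.9437255859375, 156.85531616210938), 45.63042449951172) 0.06761513692125887
body ((448.5472412109375, 156.62257385253906), 24.59120750427246)
```

View pics/w1.png

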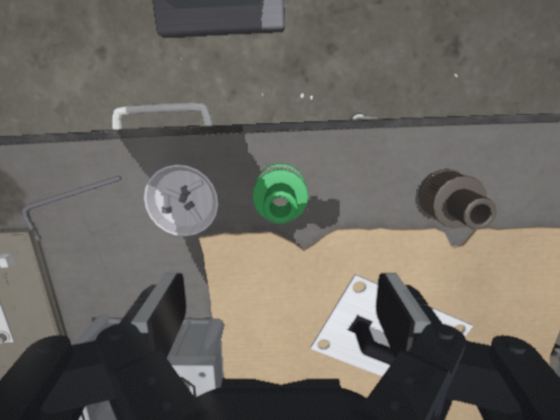

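The wrist view shows the element at (280,195). The wrist and top estimates agree within 0.3 mm, at (0.4485, 0.1567). Descending and gripping the neck now.

Call:
move_arm(steps=[{"dp":[0,0,40]},{"dp":[0,0,80]},{"dp":[0,0,115]},{"dp":[0,0,132]},{"dp":[0,0,139]},{"dp":[0,0,139]}])

```text
$.steps[0]: bad value
```

Call:
move_arm(steps=[{"dp":[0,0,0]},{"dp":[0,0,0]},{"dp":[0,0,0]},{"dp":[0,0,0]},{"dp":[0,0,0]},{"dp":[0,0,0]},{"dp":[0,0,0]},{"dp":[0,0,0]}], claw=0, newtons=40)

```text
$.steps[0]: bad value
```

Run:
```python
from h import *
f=snap('wrist','w2')
f=snap('scene','s2')
cv2.imwrite('pics/s2c.png',cv2.resize(f['color'][170:330,170:420],None,fx=3,fy=3)[:,:,::-1])
```

```text
(no output)
```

View pics/w2.png

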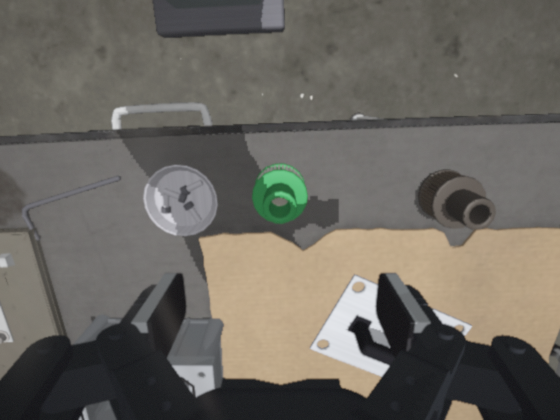

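View pics/s2c.png

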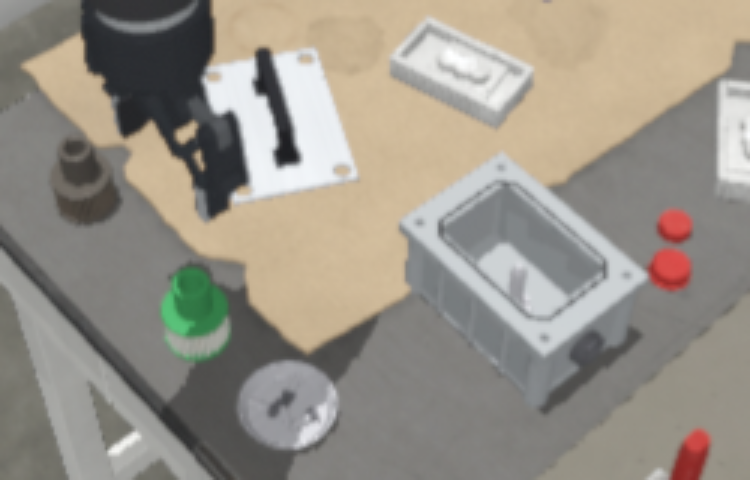

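Both calls were refused because they lacked delta_rot, so nothing moved. Repeating them.

Call:
move_arm(steps=[{"dp":[0,0,40],"delta_rot":[0,0,0]},{"dp":[0,0,80],"delta_rot":[0,0,0]},{"dp":[0,0,115],"delta_rot":[0,0,0]},{"dp":[0,0,132],"delta_rot":[0,0,0]},{"dp":[0,0,139],"delta_rot":[0,0,0]},{"dp":[0,0,139],"delta_rot":[0,0,0]}])

```text
time_s: 2.3
tcp_pos: [0.4476, 0.1575, 0.0508]
tcp_rot: [-180.0, -0.1, 177.8]
wrist_force: [-0.2, -0.1, 0.3]
width: 0.0847
```

Call:
move_arm(steps=[{"dp":[0,0,0],"delta_rot":[0,0,0]},{"dp":[0,0,0],"delta_rot":[0,0,0]},{"dp":[0,0,0],"delta_rot":[0,0,0]},{"dp":[0,0,0],"delta_rot":[0,0,0]},{"dp":[0,0,0],"delta_rot":[0,0,0]},{"dp":[0,0,0],"delta_rot":[0,0,0]},{"dp":[0,0,0],"delta_rot":[0,0,0]},{"dp":[0,0,0],"delta_rot":[0,0,0]}], claw=0, newtons=40)

```text
time_s: 3.1
tcp_pos: [0.449, 0.1572, 0.0521]
tcp_rot: [180.0, 0.1, 177.7]
wrist_force: [-0.7, -0.1, 7.1]
width: 0.0257
```

Run:
```python
from h import *
f=snap('wrist','w3')
f=snap('scene','s3')
cv2.imwrite('pics/s3c.png',cv2.resize(f['color'][170:330,170:420],None,fx=3,fy=3)[:,:,::-1])
s=robot.read_state(); print(s['tcp_pos'],s['tcp_rot'],s['width'],s['wrist_force'])
go([.4484,.1568,.051],177.75,[.6402,.0124,.21],177.75)
```

```text
[0.44897219 0.15722603 0.05204052] [1.79968859e+02 6.88842213e-02 1.77740571e+02] 0.02609960952424876 [-1.32422537 -1.46870372  6.69271962]
dp [-197.3 -136.8 -159. ] len 288.0 rz -0.0
```

View pics/w3.png

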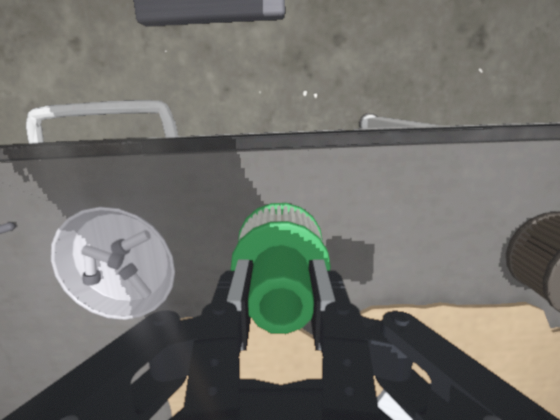

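View pics/s3c.png

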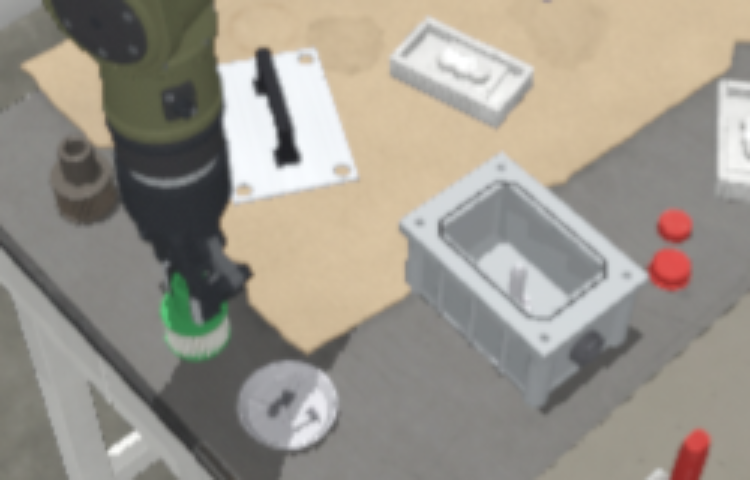

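Element gripped between the pads (280,300 in the wrist view). Lifting and carrying it over the housing.

Call:
move_arm(steps=[{"dp":[0,0,-10],"delta_rot":[0,0,0]},{"dp":[0,0,-35],"delta_rot":[0,0,0]},{"dp":[0,0,-70],"delta_rot":[0,0,0]},{"dp":[-5,-3,-105],"delta_rot":[0,0,0]},{"dp":[-30,-21,-115],"delta_rot":[0,0,0]},{"dp":[-65,-45,-115],"delta_rot":[0,0,0]},{"dp":[-100,-69,-115],"delta_rot":[0,0,0]},{"dp":[-135,-94,-115],"delta_rot":[0,0,0]},{"dp":[-168,-116,-115],"delta_rot":[0,0,0]},{"dp":[-190,-132,-115],"delta_rot":[0,0,0]}])

```text
time_s: 4.2
tcp_pos: [0.6347, 0.0158, 0.1664]
tcp_rot: [-180.0, 0.0, 177.7]
wrist_force: [-0.0, 0.3, -1.3]
width: 0.0261
```

Call:
move_arm(steps=[{"dp":[-7.3,-4.8,0],"delta_rot":[0,0,0]},{"dp":[-7.3,-4.8,0],"delta_rot":[0,0,0]},{"dp":[-7.3,-4.8,0],"delta_rot":[0,0,0]},{"dp":[-7.3,-4.8,0],"delta_rot":[0,0,0]}])

```text
time_s: 4.6
tcp_pos: [0.639, 0.0136, 0.1664]
tcp_rot: [180.0, -0.1, 177.8]
wrist_force: [-0.8, -0.0, -2.0]
width: 0.0261
```

Run:
```python
from h import *
f=snap('wrist','w4')
f=snap('scene','s4')
cv2.imwrite('pics/s4c.png',cv2.resize(f['color'][120:330,220:470],None,fx=3,fy=3,interpolation=cv2.INTER_CUBIC)[:600,:,::-1])
f=snap('top','t4')
cv2.imwrite('pics/t4c.png',cv2.resize(f['color'][80:280,230:430],None,fx=3,fy=3,interpolation=cv2.INTER_CUBIC)[:,:,::-1])
s=robot.read_state(); print(s['time_s'],s['tcp_pos'],s['tcp_rot'],s['width'],s['wrist_force'])
```

```text
4.75 [0.63948621 0.01343503 0.16661045] [ 1.79996057e+02 -2.43237319e-03  1.77812902e+02] 0.025955928677840648 [ 0.39153641  0.26306951 -0.64859515]
```

View pics/w4.png

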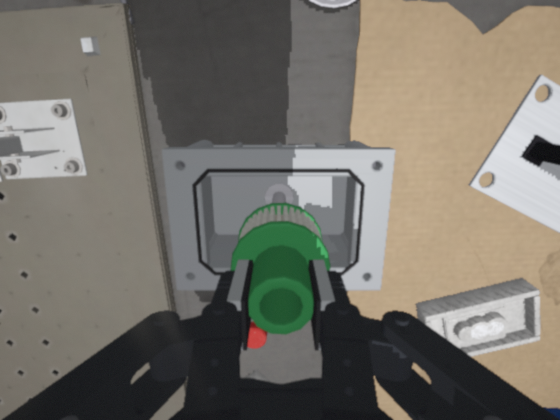

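View pics/s4c.png

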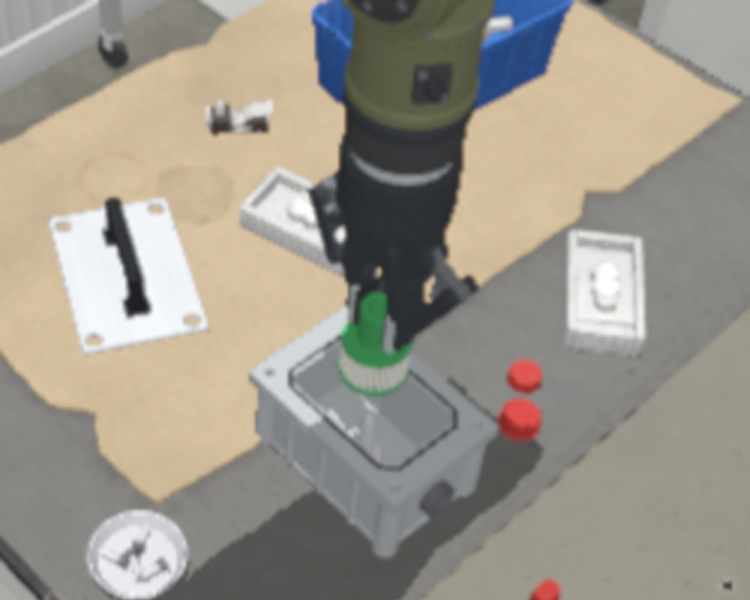

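View pics/t4c.png

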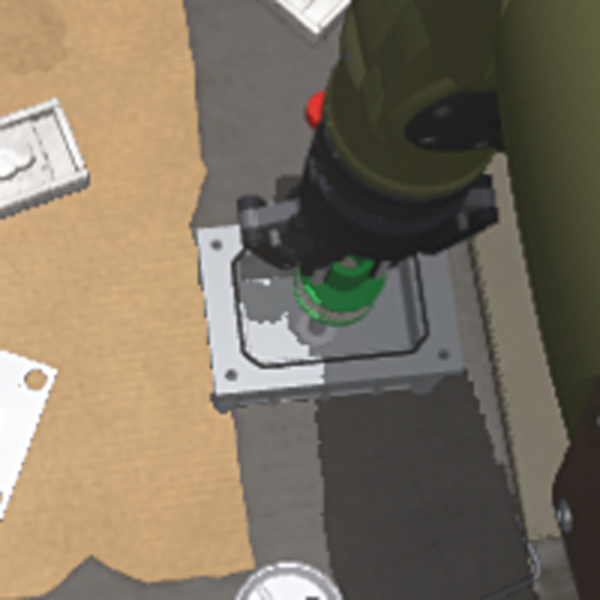

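Wrist view: threads at about (180,165), (377,166), (367,276), (190,276); cap edge top near (281,225). Measuring the held element against the housing in this one view.

```bash
cat > m4.py <<'E'
from h import *
from m2 import refine
from scipy.optimize import least_squares
f=load('w4'); t=load('top0')
th=refine(f,[(180,165),(377,166),(367,276),(190,276)],6); print(th.round(1).tolist())
T=onz(f,th,.08); print(T.round(4).tolist(),'c',T.mean(0))
print([round(float(np.linalg.norm(T[i]-T[(i+1)%4])),4) for i in range(4)])
C=cloud(f); hsv=cv2.cvtColor(f['color'],cv2.COLOR_RGB2HSV)
m=cv2.inRange(hsv,(45,120,40),(80,255,255))>0
p=C[m];uu=np.argwhere(m)
print(np.percentile(p[:,2],[1,5,25,50,75,95,99]))
k=p[(p[:,2]>np.percentile(p[:,2],99)-.004)]
print('neck top bbox',k.min(0),k.max(0),(k.min(0)+k.max(0))/2)
cap=(abs(C[:,:,2]-np.percentile(p[:,2],60)))<0
zz=np.histogram(p[:,2],bins=np.arange(.1,.2,.003)); print([(round(b,3),int(a)) for a,b in zip(*zz) if a])
# same for w3 on table-held
f3=load('w3');C3=cloud(f3);h3=cv2.cvtColor(f3['color'],cv2.COLOR_RGB2HSV);m3=cv2.inRange(h3,(45,120,40),(80,255,255))>0;p=C3[m3]
zz=np.histogram(p[:,2],bins=np.arange(.0,.1,.003)); print([(round(b,3),int(a)) for a,b in zip(*zz) if a])
E
sed -i 's/^th2=/if __name__!="__main__": raise SystemExit\nth2=/' m2.py
sed -i '/^if __name__/d' m2.py
python3 - <<'E'
s=open('m2.py').read()
i=s.index('th2='); open('m2.py','w').write(s[:i])
E
python3 m4.py
python3 - <<'E'
from h import *
f=load('w4');cv2.imwrite('pics/w4c.png',cv2.resize(f['color'][190:350,200:360],None,fx=3.7,fy=3.7,interpolation=cv2.INTER_CUBIC)[:,:,::-1])
E
```

```text
[[180.4, 164.2], [377.1, 165.3], [366.6, 276.2], [189.6, 275.5]]
[[0.5965, -0.0503, 0.08], [0.6023, 0.0791, 0.08], [0.6842, 0.0755, 0.08], [0.6785, -0.0543, 0.08]] c [0.64038512 0.01250157 0.08      ]
[0.1295, 0.082, 0.13, 0.0821]
[0.1190757  0.14947126 0.15067914 0.16692057 0.18110593 0.18269927
 0.18337369]
neck top bbox [0.56137165 0.00072232 0.17937593] [0.65205172 0.02717483 0.29806397] [0.60671168 0.01394857 0.23871995]
[(np.float64(0.115), 19), (np.float64(0.118), 78), (np.float64(0.145), 3), (np.float64(0.148), 2042), (np.float64(0.151), 412), (np.float64(0.154), 186), (np.float64(0.157), 223), (np.float64(0.16), 250), (np.float64(0.163), 277), (np.float64(0.166), 300), (np.float64(0.169), 329), (np.float64(0.172), 344), (np.float64(0.175), 389), (np.float64(0.178), 480), (np.float64(0.181), 1794)]
[(np.float64(0.0), 7), (np.float64(0.003), 65), (np.float64(0.033), 1121), (np.float64(0.036), 1177), (np.float64(0.039), 156), (np.float64(0.042), 228), (np.float64(0.045), 237), (np.float64(0.048), 259), (np.float64(0.051), 313), (np.float64(0.054), 327), (np.float64(0.057), 319), (np.float64(0.06), 384), (np.float64(0.063), 404), (np.float64(0.066), 1891), (np.float64(0.069), 54)]
```

View pics/w4c.png

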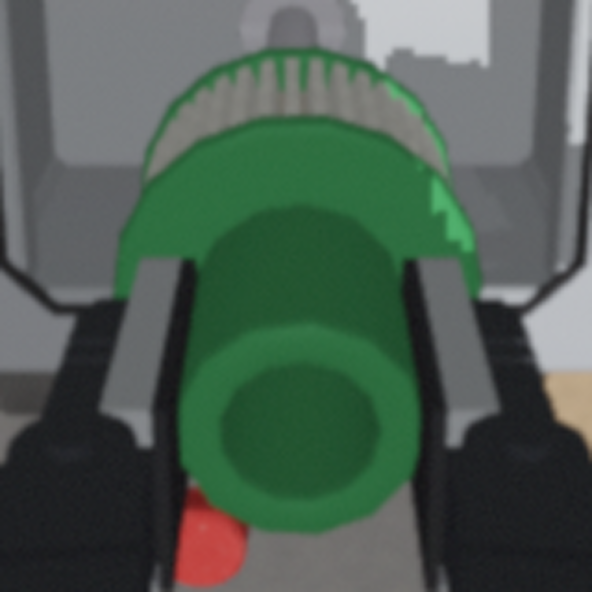

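Run:
```python
from h import *
from scipy.optimize import least_squares
f=load('w4')
full=lambda p:(np.array(p,float)+.5)/3.7-.5+[200,190]
def circ(P,r):
    q=least_squares(lambda a:np.hypot(P[:,0]-a[0],P[:,1]-a[1])-r,P[:,:2].mean(0)+[.02,0]); return q.x.round(4),np.abs(q.fun).max().round(4)
P=onz(f,full([(125,250),(146,187),(215,136),(300,118),(385,134),(450,187),(476,250)]),.1507)
print('cap',circ(P,.025))
P=onz(f,full([(180,425),(213,355),(301,322),(390,355),(421,425),(385,500),(301,532),(215,497)]),.1823)
print('neck',circ(P,.014))
s=robot.read_state();print(s['tcp_pos'])
```

```text
cap (array([0.639, 0.014]), np.float64(0.0011))
neck (array([0.6386, 0.0142]), np.float64(0.0011))
[0.63948621 0.01343503 0.16661045]
```

Call:
move_arm(steps=[{"dp":[-1.7,-1.5,0],"delta_rot":[0,0,0]},{"dp":[-1.7,-1.5,12],"delta_rot":[0,0,0]},{"dp":[-1.7,-1.5,30],"delta_rot":[0,0,0]},{"dp":[-1.7,-1.5,42],"delta_rot":[0,0,0]},{"dp":[-1.7,-1.5,45],"delta_rot":[0,0,0]},{"dp":[-1.7,-1.5,45],"delta_rot":[0,0,0]},{"dp":[-1.7,-1.5,45],"delta_rot":[0,0,0]}])

```text
time_s: 5.45
tcp_pos: [0.6421, 0.011, 0.1217]
tcp_rot: [180.0, 0.0, 177.7]
wrist_force: [-0.2, 0.3, -1.6]
width: 0.026
```

Run:
```python
from h import *
f=snap('wrist','w5')
cv2.imwrite('pics/w5c.png',cv2.resize(f['color'][190:350,200:360],None,fx=3.7,fy=3.7,interpolation=cv2.INTER_CUBIC)[:,:,::-1])
s=robot.read_state(); print(s['time_s'],s['tcp_pos'],s['tcp_rot'],s['width'],s['wrist_force'])
f=snap('scene','s5')
cv2.imwrite('pics/s5c.png',cv2.resize(f['color'][200:310,290:400],None,fx=5,fy=5,interpolation=cv2.INTER_CUBIC)[:,:,::-1])
```

```text
5.5 [0.64233513 0.01107305 0.12199439] [1.79995286e+02 6.54187419e-02 1.77749640e+02] 0.025708501726748163 [ 0.32263074 -0.20703696 -1.16429881]
```

View pics/w5.png

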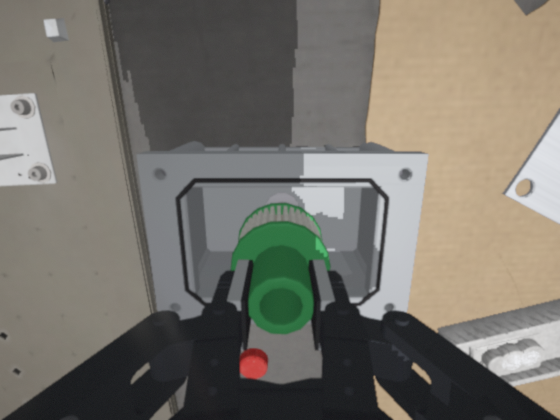

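View pics/s5c.png

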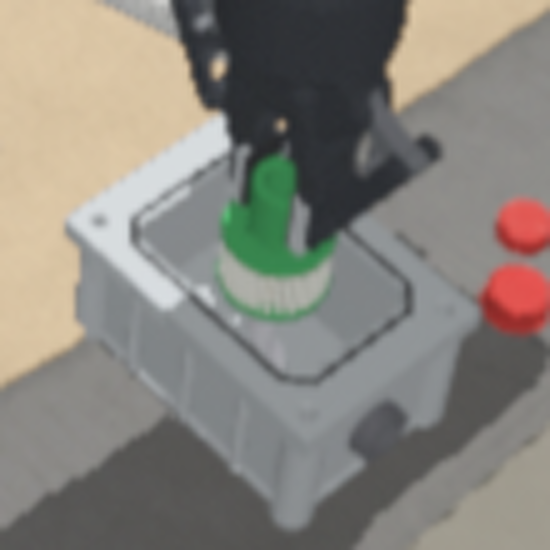

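View pics/w5c.png

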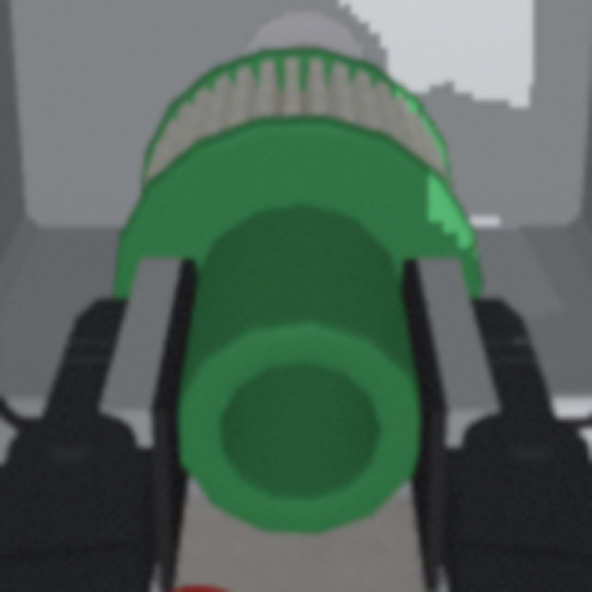

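Run:
```python
from h import *
from m2 import refine
from scipy.optimize import least_squares
f=load('w5')
full=lambda p:(np.array(p,float)+.5)/3.7-.5+[200,190]
def circ(P,r):
    q=least_squares(lambda a:np.hypot(P[:,0]-a[0],P[:,1]-a[1])-r,P[:,:2].mean(0)+[.02,0]); return q.x.round(4),np.abs(q.fun).max().round(4)
z=.1219
print('cap',circ(onz(f,full([(125,250),(146,187),(215,136),(300,118),(385,134),(450,187),(476,250)]),z-.016),.025))
print('neck',circ(onz(f,full([(180,425),(213,355),(301,322),(390,355),(421,425),(385,500),(301,532),(215,497)]),z+.016),.014))
th=refine(f,[(160,174),(405,174),(390,308),(176,308)],6);T=onz(f,th,.08);print(th.round(1).tolist(),T.round(4).tolist(),T.mean(0),T[1]-T[0],T[2]-T[1])
for _ in range(3):
    print(robot.read_state()['tcp_pos'])
# seat/spindle visible?
```

```text
cap (array([0.6422, 0.0115]), np.float64(0.0011))
neck (array([0.6415, 0.0116]), np.float64(0.0011))
[[162.6, 172.2], [405.4, 173.3], [390.7, 312.1], [173.5, 312.3]] [[0.5963, -0.049, 0.08], [0.602, 0.0791, 0.08], [0.6876, 0.0767, 0.08], [0.6824, -0.0554, 0.08]] [0.64209342 0.01286476 0.08      ] [0.0057405  0.12803741 0.        ] [ 0.08559902 -0.00234643  0.        ]
[0.64241071 0.01108326 0.12214167]
[0.64241071 0.01108326 0.12214167]
[0.64241071 0.01108326 0.12214167]
```

Call:
move_arm(steps=[{"dp":[1.3,0.9,0],"delta_rot":[0,0,0]},{"dp":[1.3,0.9,0],"delta_rot":[0,0,0]},{"dp":[1.3,0.9,0],"delta_rot":[0,0,0]},{"dp":[1.3,0.9,0],"delta_rot":[0,0,0]}])

```text
time_s: 5.95
tcp_pos: [0.6406, 0.012, 0.1215]
tcp_rot: [-180.0, 0.0, 177.8]
wrist_force: [-0.0, -0.3, -1.7]
width: 0.0257
```

```bash
cat > m6.py <<'E'
from h import *
from m2 import refine
from scipy.optimize import least_squares
import sys
def meas(n):
    f=load(n); z=robot.read_state()['tcp_pos'][2]
    full=lambda p:(np.array(p,float)+.5)/3.7-.5+[200,190]
    def circ(P,r):
        q=least_squares(lambda a:np.hypot(P[:,0]-a[0],P[:,1]-a[1])-r,P[:,:2].mean(0)+[.02,0]); return q.x.round(4)
    print('cap',circ(onz(f,full([(125,250),(146,187),(215,136),(300,118),(385,134),(450,187),(476,250)]),z-.016),.025),
     'neck',circ(onz(f,full([(180,425),(213,355),(301,322),(390,355),(421,425),(385,500),(301,532),(215,497)]),z+.016),.014))
    # threads 2,1 (near) : predicted position from known housing
    c=np.array([.6404,.0125]);a=np.radians(-2.25);R=np.array([[np.cos(a),-np.sin(a)],[np.sin(a),np.cos(a)]])
    for d in [(-.041,.065),(-.041,-.065)]:
        P=np.r_[c+R@np.array(d),.08]; uv=proj(f,P)[0]; r=refine(f,[uv],6); print('pred',uv.round(1),'found',r[0].round(1),'world diff mm',((onz(f,r,.08)[0]-P)*1000)[:2].round(1))
if __name__=='__main__':
    snap('wrist',sys.argv[1]); s=robot.read_state(); print(s['time_s'],s['tcp_pos'],s['wrist_force']); meas(sys.argv[1])
E
python3 m6.py w6; python3 -c "
from m6 import *
meas('w5');f=load('w6');cv2.imwrite('pics/w6c.png',cv2.resize(f['color'][140:340,130:430],None,fx=2.6,fy=2.6,interpolation=cv2.INTER_CUBIC)[:,:,::-1])"
```

```text
6.0 [0.64053625 0.01201723 0.12136144] [ 0.3291907   0.45111021 -1.47730225]
cap [0.6407 0.0125] neck [0.6401 0.0126]
pred [403.5 176.3] found [403.5 176.5] world diff mm [0.1 0. ]
pred [157.7 176.6] found [161. 175.] world diff mm [-0.8  1.9]
cap [0.6423 0.0115] neck [0.6419 0.0116]
pred [405.3 173.1] found [405.4 173.3] world diff mm [0.1 0. ]
pred [159.2 173.4] found [162.6 172.2] world diff mm [-0.6  1.9]
```

View pics/w6c.png

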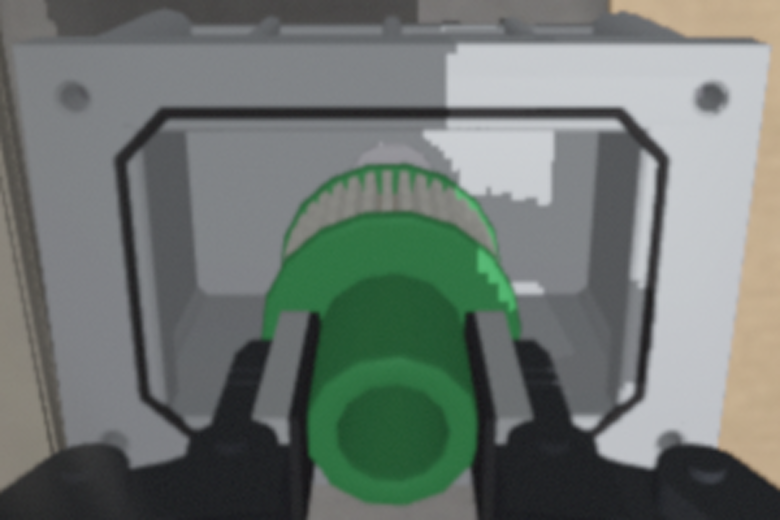

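Aligned within about 0.5 mm (thread hole at (158,177) as predicted). Lowering it over the spindle.

Call:
move_arm(steps=[{"dp":[0,0,5],"delta_rot":[0,0,0]},{"dp":[0,0,10],"delta_rot":[0,0,0]},{"dp":[0,0,14],"delta_rot":[0,0,0]},{"dp":[0,0,18],"delta_rot":[0,0,0]},{"dp":[0,0,22],"delta_rot":[0,0,0]},{"dp":[0,0,26],"delta_rot":[0,0,0]}])

```text
time_s: 6.6
tcp_pos: [0.6405, 0.012, 0.0949]
tcp_rot: [-180.0, -0.0, 177.7]
wrist_force: [-0.3, 0.1, -1.4]
width: 0.0263
```

No contact force and it is about 15 mm over the tip. Continuing.

Call:
move_arm(steps=[{"dp":[0,0,7],"delta_rot":[0,0,0]},{"dp":[0,0,14],"delta_rot":[0,0,0]},{"dp":[0,0,21],"delta_rot":[0,0,0]},{"dp":[0,0,27],"delta_rot":[0,0,0]},{"dp":[0,0,30],"delta_rot":[0,0,0]},{"dp":[0,0,32],"delta_rot":[0,0,0]},{"dp":[0,0,33],"delta_rot":[0,0,0]},{"dp":[0,0,33],"delta_rot":[0,0,0]}])

```text
time_s: 7.4
tcp_pos: [0.6406, 0.012, 0.0624]
tcp_rot: [-180.0, 0.0, 177.7]
wrist_force: [-1.1, 0.2, -2.5]
width: 0.0262
```

Call:
move_arm(steps=[{"dp":[0,0,1],"delta_rot":[0,0,0]},{"dp":[0,0,1.5],"delta_rot":[0,0,0]},{"dp":[0,0,1.5],"delta_rot":[0,0,0]}])

```text
time_s: 7.7
tcp_pos: [0.641, 0.012, 0.062]
tcp_rot: [-180.0, 0.1, 177.7]
wrist_force: [-1.6, -0.6, 6.1]
width: 0.0263
```

Call:
move_arm(steps=[{"dp":[0,0,0],"delta_rot":[0,0,0]},{"dp":[0,0,0],"delta_rot":[0,0,0]},{"dp":[0,0,0],"delta_rot":[0,0,0]},{"dp":[0,0,0],"delta_rot":[0,0,0]}], claw=46)

```text
time_s: 8.1
tcp_pos: [0.6406, 0.012, 0.0608]
tcp_rot: [-180.0, 0.0, 177.7]
wrist_force: [0.0, -1.2, -0.0]
width: 0.0457
```

Run:
```python
from h import *
f=snap('wrist','w7')
s=robot.read_state(); print(s['time_s'],s['tcp_pos'],s['tcp_rot'],s['width'],s['wrist_force'])
f=snap('scene','s7')
cv2.imwrite('pics/s7c.png',cv2.resize(f['color'][200:310,290:400],None,fx=5,fy=5,interpolation=cv2.INTER_CUBIC)[:,:,::-1])
```

```text
8.15 [0.64053704 0.01200526 0.06074279] [-1.79999031e+02 -5.58658172e-04  1.77746288e+02] 0.04594402733059815 [-0.4002718   0.56332855  0.19124933]
```

View pics/w7.png

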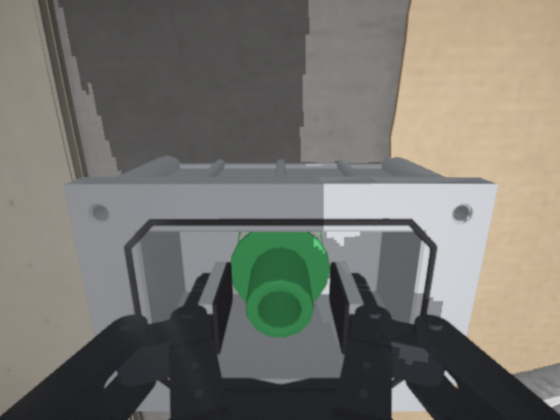

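View pics/s7c.png

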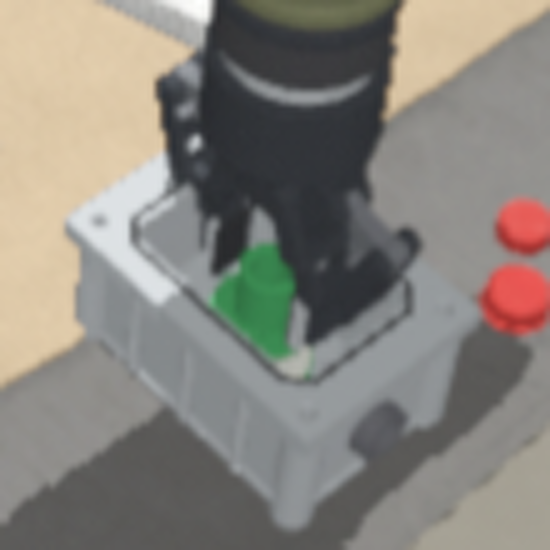

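Seated: 6 N reaction at the bottom, and the neck at (280,305) stands free between the open pads. Rising straight up and checking.

Call:
move_arm(steps=[{"dp":[0,0,-10],"delta_rot":[0,0,0]},{"dp":[0,0,-30],"delta_rot":[0,0,0]},{"dp":[0,0,-65],"delta_rot":[0,0,0]},{"dp":[0,0,-105],"delta_rot":[0,0,0]},{"dp":[0,0,-135],"delta_rot":[0,0,0]},{"dp":[0,0,-149],"delta_rot":[0,0,0]},{"dp":[0,0,-149],"delta_rot":[0,0,0]}])

```text
time_s: 8.9
tcp_pos: [0.642, 0.0121, 0.2124]
tcp_rot: [180.0, 0.3, 177.8]
wrist_force: [-0.2, 0.4, -0.2]
width: 0.0459
```

Run:
```python
from h import *
f=snap('wrist','w8')
s=robot.read_state(); print(s['time_s'],s['tcp_pos'],s['tcp_rot'],s['width'],s['wrist_force'])
C=cloud(f); hsv=cv2.cvtColor(f['color'],cv2.COLOR_RGB2HSV)
m=cv2.inRange(hsv,(45,100,40),(80,255,255))>0
p=C[m]; zz=np.histogram(p[:,2],bins=np.arange(.0,.12,.003)); print([(round(float(b),3),int(a)) for a,b in zip(*zz) if a])
for z0 in (.078,.046):
    k=p[abs(p[:,2]-z0)<.004]; print(z0,np.median(k[:,2]),k.min(0),k.max(0),((k.min(0)+k.max(0))/2).round(4))
cv2.imwrite('pics/w8c.png',cv2.resize(f['color'][130:330,150:410],None,fx=3,fy=3,interpolation=cv2.INTER_CUBIC)[:,:,::-1])
```

```text
8.95 [0.64088897 0.01201343 0.21018991] [1.79996992e+02 7.61499915e-02 1.77747712e+02] 0.04599947629896522 [-0.09104853 -0.64749026  0.42934529]
[(0.012, 3), (0.021, 1), (0.042, 109), (0.045, 965), (0.048, 39), (0.051, 41), (0.054, 34), (0.057, 41), (0.06, 45), (0.063, 38), (0.066, 45), (0.069, 45), (0.072, 53), (0.075, 312), (0.078, 191)]
0.078 0.07776788854164529 [ 0.62777154 -0.00138033  0.07403824] [0.65359757 0.02544026 0.07991085] [0.6407 0.012  0.077 ]
0.046 0.04595738663961027 [ 0.61649285 -0.01188282  0.04341561] [0.66191121 0.03512052 0.04996366] [0.6392 0.0116 0.0467]
```

View pics/w8c.png

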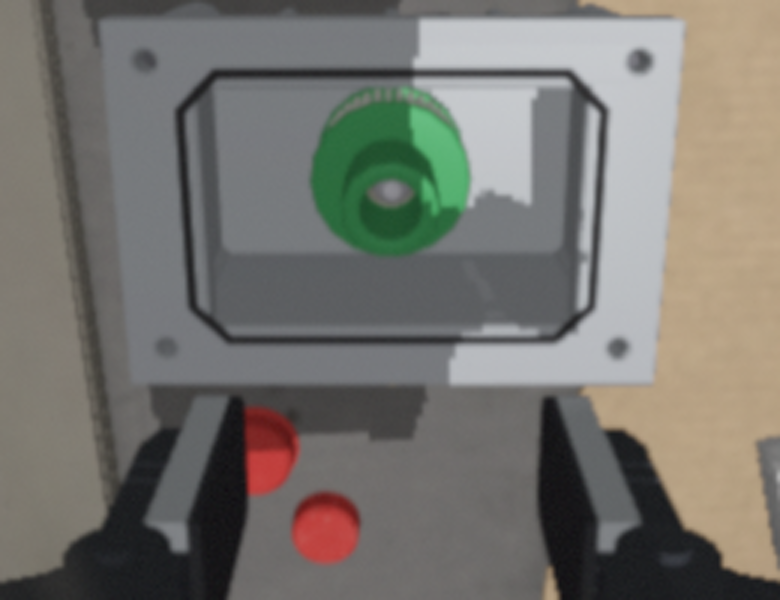

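The element is seated: neck top 0.078 and cap top 0.046 by depth, spindle tip visible in the bore. Moving to the cover.

Run:
```python
from h import *
from m2 import refine
f=load('w8')
full=lambda p:(np.array(p,float)+.5)/3-.5+[150,130]
th=refine(f,full([(145,60),(640,61),(618,348),(166,348)]),5);T=onz(f,th,.08)
print(T.round(4).tolist(),T.mean(0),[round(float(np.linalg.norm(T[i]-T[(i+1)%4])),4) for i in range(4)])
a=T[1]+T[2]-T[0]-T[3];print(np.degrees(np.arctan2(-a[0],a[1])))
go([.6405,.012,.2105],177.75,[.625,.2755,.20],242.4)
```

```text
[[0.5965, -0.0503, 0.08], [0.6022, 0.0792, 0.08], [0.6839, 0.0755, 0.08], [0.6781, -0.0541, 0.08]] [0.64014673 0.01256545 0.08      ] [0.1296, 0.0818, 0.1298, 0.0817]
-2.527763559305556
dp [ 25.8 262.7  10.5] len 264.2 rz -1.1284
```

Call:
move_arm(steps=[{"dp":[3,25,0],"delta_rot":[0,0,-0.1]},{"dp":[6,58,0],"delta_rot":[0,0,-0.24]},{"dp":[9,92,0],"delta_rot":[0,0,-0.38]},{"dp":[12,126,0],"delta_rot":[0,0,-0.52]},{"dp":[16,160,2],"delta_rot":[0,0,-0.66]},{"dp":[19,194,5],"delta_rot":[0,0,-0.8]},{"dp":[22,226,8],"delta_rot":[0,0,-0.94]},{"dp":[25,252,10],"delta_rot":[0,0,-1.07]},{"dp":[25.8,262.7,10.5],"delta_rot":[0,0,-1.128]},{"dp":[25.8,262.7,10.5],"delta_rot":[0,0,-1.128]}], claw=85)

```text
time_s: 9.95
tcp_pos: [0.6234, 0.2767, 0.1961]
tcp_rot: [179.8, -0.2, -117.5]
wrist_force: [-0.4, -0.0, 0.2]
width: 0.0851
```

Call:
move_arm(steps=[{"dp":[0,0,0],"delta_rot":[0,0,0]},{"dp":[0,0,0],"delta_rot":[0,0,0]}])

```text
time_s: 10.15
tcp_pos: [0.6247, 0.2744, 0.1983]
tcp_rot: [180.0, -0.1, -117.7]
wrist_force: [0.7, -0.3, -0.5]
width: 0.0848
```

Run:
```python
from h import *
f=snap('wrist','w9')
s=robot.read_state(); print(s['time_s'],s['tcp_pos'],s['tcp_rot'],s['width'],s['joint_positions'])
C=cloud(f)
w=(f['color'].min(2)>180)&(abs(C[:,:,2]-.0095)<.01)
print('plate z',np.median(C[w][:,2]))
d=(C[:,:,2]>.048)&(C[:,:,2]<.06)&(abs(C[:,:,0]-.625)<.1)&(abs(C[:,:,1]-.2755)<.1)
print('bar top',np.median(C[d][:,2]),cv2.minAreaRect((C[d][:,:2]*1000).astype(np.float32)))
```

```text
10.2 [0.62496774 0.27438073 0.19872287] [ 1.79973080e+02 -5.19368851e-02 -1.17734819e+02] 0.08518869302898355 [ 2.37083085e+01  2.80672885e+01  6.40481766e+00  6.83949225e+01
 -1.13202952e-02 -3.85568549e+01]
plate z 0.009617360447770285
bar top 0.05307143997171174 ((625.427001953125, 274.6058044433594), (94.71595764160156, 13.621719360351562), 61.89336395263672)
```

View pics/w9.png

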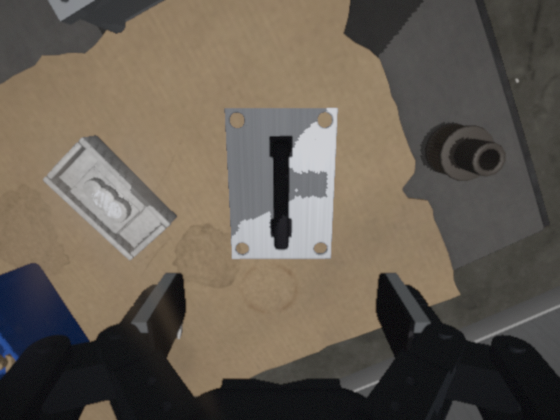

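Run:
```python
from h import *
f=load('w9')
# holes: tan-coloured (cardboard) blobs inside the plate
hsv=cv2.cvtColor(f['color'],cv2.COLOR_RGB2HSV)
pl=(hsv[:,:,1]<50).astype(np.uint8)*255
H=[]
for u,v in [(238,119),(326,119),(320,248),(242,248)]:
    w=(hsv[v-11:v+12,u-11:u+12,1]>50).astype(np.uint8)
    n,l,st,ce=cv2.connectedComponentsWithStats(w); i=l[11,11]; H.append((u-11+ce[i][0],v-11+ce[i][1])); print(st[i])
P=onz(f,H,.0095);c=P.mean(0)
print(np.round(H,1).tolist(),P.round(4).tolist(),c,[round(float(np.linalg.norm(P[i]-P[(i+1)%4])),4) for i in range(4)])
a=P[2]+P[3]-P[0]-P[1];print('yaw long axis',np.degrees(np.arctan2(-a[0],a[1])))
go([.625,.2755,.20],242.38,[c[0],c[1],.0375],242.4)
```

```text
[  3   5  14  15 175]
[  3   4  14  15 160]
[ 5  6 12 10 95]
[ 5  6 12 11 97]
[[236.6, 119.8], [324.2, 119.4], [319.8, 247.6], [241.8, 247.9]] [[0.6316, 0.1985, 0.0095], [0.5595, 0.2361, 0.0095], [0.6194, 0.3509, 0.0095], [0.6917, 0.3132, 0.0095]] [0.62555227 0.27468832 0.0095    ] [0.0814, 0.1295, 0.0815, 0.1294]
yaw long axis -27.609963817068394
dp [  0.5  -0.9 162.5] len 162.5 rz -0.0003
```

Plate holes at (237,120), (324,119), (320,248), (242,248) give centre (0.6255, 0.2747) and yaw −27.6°. The tool is centred over the bar, so I'm descending.

Call:
move_arm(steps=[{"dp":[0.3,0,40],"delta_rot":[0,0,0]},{"dp":[0.3,0,80],"delta_rot":[0,0,0]},{"dp":[0.3,0,115],"delta_rot":[0,0,0]},{"dp":[0.3,0,140],"delta_rot":[0,0,0]},{"dp":[0.3,0,155],"delta_rot":[0,0,0]},{"dp":[0.3,0,162],"delta_rot":[0,0,0]},{"dp":[0.3,0,162],"delta_rot":[0,0,0]}])

```text
time_s: 10.9
tcp_pos: [0.6249, 0.2748, 0.0371]
tcp_rot: [180.0, -0.0, -117.7]
wrist_force: [0.5, 0.2, 0.3]
width: 0.0849
```

Call:
move_arm(steps=[{"dp":[0,0,0],"delta_rot":[0,0,0]},{"dp":[0,0,0],"delta_rot":[0,0,0]},{"dp":[0,0,0],"delta_rot":[0,0,0]},{"dp":[0,0,0],"delta_rot":[0,0,0]},{"dp":[0,0,0],"delta_rot":[0,0,0]},{"dp":[0,0,0],"delta_rot":[0,0,0]},{"dp":[0,0,0],"delta_rot":[0,0,0]},{"dp":[0,0,0],"delta_rot":[0,0,0]}], claw=0, newtons=80)

```text
time_s: 11.7
tcp_pos: [0.6251, 0.2755, 0.038]
tcp_rot: [-180.0, 0.0, -117.6]
wrist_force: [-0.5, -0.1, 4.5]
width: 0.0124
```

Run:
```python
from h import *
f=snap('wrist','w10')
s=robot.read_state(); print(s['time_s'],s['tcp_pos'],s['tcp_rot'],s['width'],s['wrist_force'])
```

```text
11.75 [0.62517319 0.27552824 0.03796189] [-1.79979309e+02  4.39104794e-02 -1.17618431e+02] 0.012609426217461061 [-1.28293543  1.54221601  4.82043053]
```

View pics/w10.png

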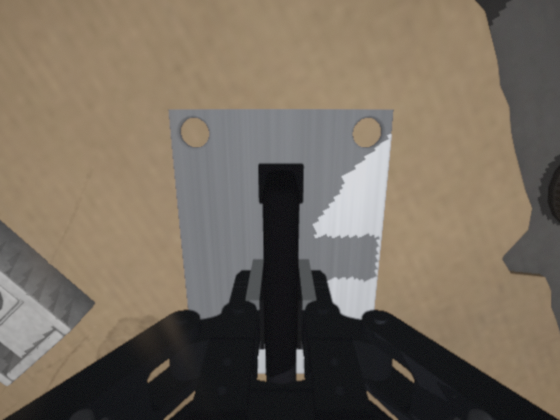

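Bar held at 12.6 mm and the plate looks square to the gripper. Lifting.

Call:
move_arm(steps=[{"dp":[0,0,-3],"delta_rot":[0,0,0]},{"dp":[0,0,-8],"delta_rot":[0,0,0]},{"dp":[0,0,-20],"delta_rot":[0,0,0]},{"dp":[0,0,-40],"delta_rot":[0,0,0]},{"dp":[0,0,-65],"delta_rot":[0,0,0]},{"dp":[0,0,-92],"delta_rot":[0,0,0]},{"dp":[0,0,-118],"delta_rot":[0,0,0]},{"dp":[0,0,-138],"delta_rot":[0,0,0]},{"dp":[0,0,-145],"delta_rot":[0,0,0]},{"dp":[0,0,-145],"delta_rot":[0,0,0]}])

```text
time_s: 12.75
tcp_pos: [0.6256, 0.2755, 0.1837]
tcp_rot: [-179.9, 0.1, -117.6]
wrist_force: [-0.6, 0.1, -3.5]
width: 0.0126
```

Run:
```python
from h import *
s=robot.read_state(); print(s['time_s'],s['tcp_pos'],s['tcp_rot'],s['width'],s['wrist_force'],s['ft_torque'])
f=snap('wrist','w11')
f=snap('scene','s11')
cv2.imwrite('pics/s11c.png',cv2.resize(f['color'][100:300,170:420],None,fx=3,fy=3,interpolation=cv2.INTER_CUBIC)[:,:,::-1])
go([.625,.2753,.183],242.4,[.6402,.0125,.183],267.6)
```

```text
12.75 [0.62558113 0.27550775 0.18371166] [-1.79916415e+02  1.01482263e-01 -1.17624801e+02] 0.01258747410492445 [-0.61029445  0.0869455  -3.50400327] [ 0.03241683 -0.05300981  0.02075083]
dp [ 225.9 -135.2    0. ] len 263.2 rz -0.4398
```

View pics/w11.png

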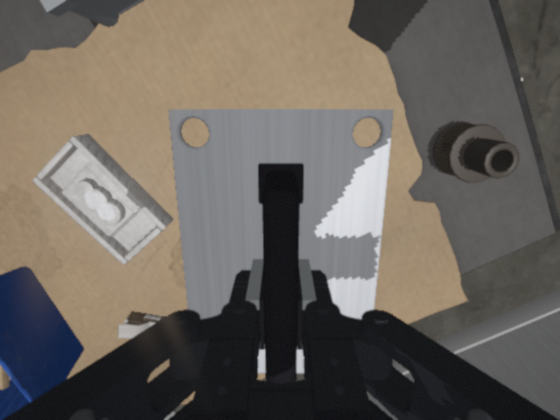

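View pics/s11c.png

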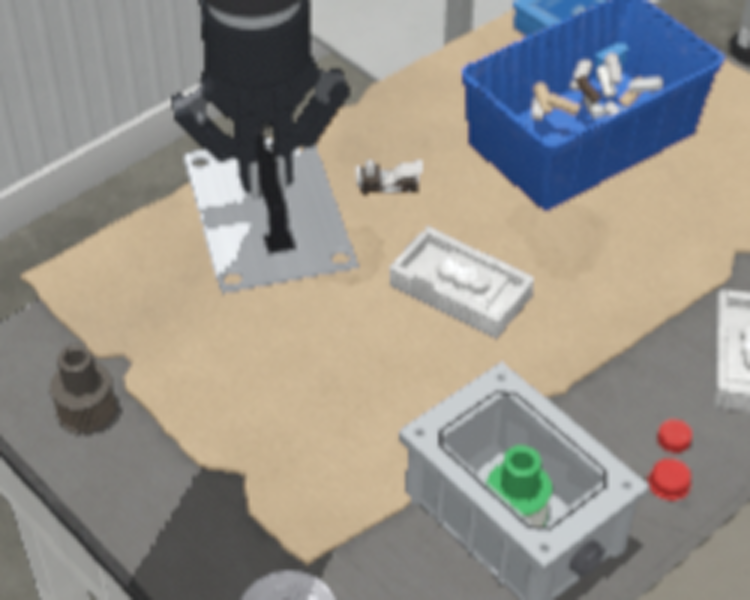

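The plate lifted level: its holes at (195,131), (366,131) are at the same pixels as before the lift. Carrying it gently to above the housing.

Call:
move_arm(steps=[{"dp":[4,-2.4,0],"delta_rot":[0,0,-0.01]},{"dp":[14,-8.4,0],"delta_rot":[0,0,-0.03]},{"dp":[30,-18,0],"delta_rot":[0,0,-0.06]},{"dp":[50,-30,0],"delta_rot":[0,0,-0.1]},{"dp":[72,-43,0],"delta_rot":[0,0,-0.14]},{"dp":[95,-57,0],"delta_rot":[0,0,-0.19]},{"dp":[118,-71,0],"delta_rot":[0,0,-0.23]},{"dp":[141,-84,0],"delta_rot":[0,0,-0.28]},{"dp":[163,-98,0],"delta_rot":[0,0,-0.32]},{"dp":[184,-110,0],"delta_rot":[0,0,-0.36]}])

```text
time_s: 13.85
tcp_pos: [0.6363, 0.0595, 0.1809]
tcp_rot: [179.9, -0.0, -96.9]
wrist_force: [-0.3, 0.4, -3.8]
width: 0.0126
```

Run:
```python
from h import *
cy=np.radians(242.4);R=np.array([[np.cos(cy),np.sin(cy),0],[np.sin(cy),-np.cos(cy),0],[0,0,-1]])
c=np.array([.625,.2753,.183])+R@np.array([.184,-.110,0]); y=242.4+np.degrees(.36)
print(c,y,robot.read_state()['tcp_pos'],robot.read_state()['tcp_rot']); go(c,y,[.6402,.0125,.183],267.6)
```

```text
[0.63723592 0.06127598 0.183     ] 263.0264806247096 [0.63628309 0.05953849 0.18094899] [ 1.79885534e+02 -4.36315258e-02 -9.69024956e+01]
dp [48.1 -8.9  0. ] len 48.9 rz -0.0798
```

Call:
move_arm(steps=[{"dp":[18,-3.5,0],"delta_rot":[0,0,-0.03]},{"dp":[32,-6,0],"delta_rot":[0,0,-0.055]},{"dp":[42,-7.8,0],"delta_rot":[0,0,-0.07]},{"dp":[47,-8.7,0],"delta_rot":[0,0,-0.078]},{"dp":[48,-8.9,0],"delta_rot":[0,0,-0.08]},{"dp":[48,-8.9,0],"delta_rot":[0,0,-0.08]},{"dp":[48,-8.9,0],"delta_rot":[0,0,-0.08]}])

```text
time_s: 14.55
tcp_pos: [0.6399, 0.0131, 0.1821]
tcp_rot: [180.0, 0.0, -92.4]
wrist_force: [1.3, -0.3, -3.7]
width: 0.0126
```

Run:
```python
from h import *
s=robot.read_state(); print(s['time_s'],s['tcp_pos'],s['tcp_rot'],s['width'],s['wrist_force'])
f=snap('wrist','w12')
f=snap('top','t12')
cv2.imwrite('pics/t12c.png',cv2.resize(f['color'][100:280,230:430],None,fx=3.3,fy=3.3,interpolation=cv2.INTER_CUBIC)[:,:,::-1])
f=snap('scene','s12')
cv2.imwrite('pics/s12c.png',cv2.resize(f['color'][150:310,270:470],None,fx=3.7,fy=3.7,interpolation=cv2.INTER_CUBIC)[:,:,::-1])
```

```text
14.55 [0.63991461 0.01305981 0.18207493] [ 1.79979390e+02  1.22944058e-02 -9.23827924e+01] 0.012552736803623706 [ 1.25521615 -0.28165628 -3.65826524]
```

View pics/w12.png

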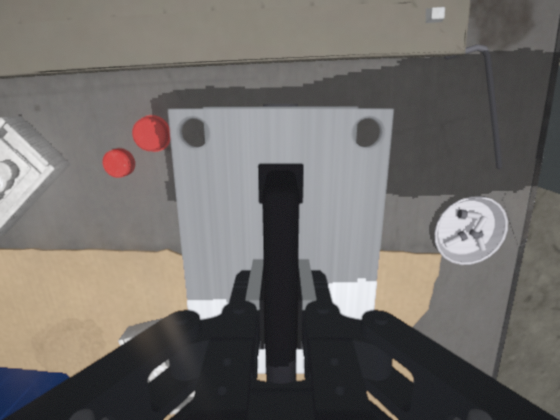

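View pics/t12c.png

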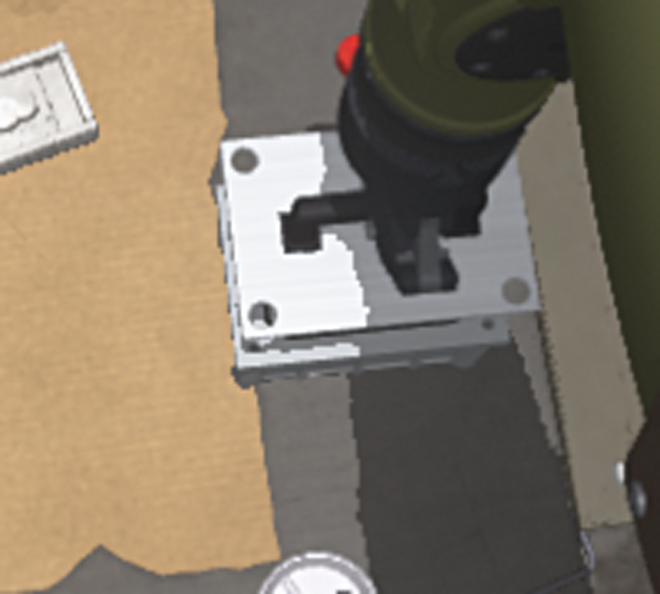

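View pics/s12c.png

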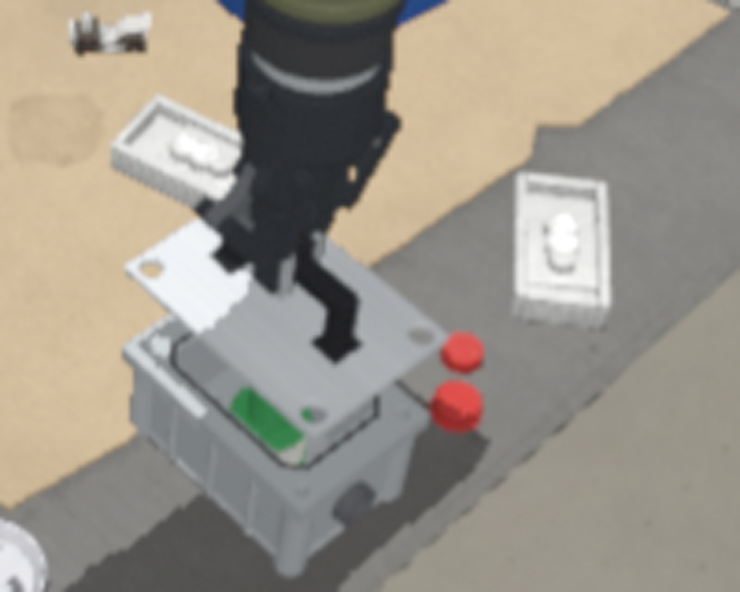

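Wrist view: plate holes at (194,132) and (368,132). Top view: three holes visible. Checking hole positions against the threads from both views.

```bash
cat > m12.py <<'E'
from h import *
import sys
hc=np.array([.6402,.0125]); a=np.radians(-2.4); Rh=np.array([[np.cos(a),-np.sin(a)],[np.sin(a),np.cos(a)]])
TH={k:hc+Rh@np.array(v) for k,v in {'0':(.041,.065),'1':(-.041,.065),'2':(-.041,-.065),'3':(.041,-.065)}.items()}
def holes(f,seeds,z,r):
    g=cv2.GaussianBlur(cv2.cvtColor(f['color'],cv2.COLOR_RGB2GRAY),(3,3),0).astype(int)
    for u,v in seeds:
        w=g[v-r:v+r+1,u-r:u+r+1]; 
        yy,xx=np.mgrid[-r:r+1,-r:r+1]; ring=(np.hypot(xx,yy)>r*.8)
        bg=np.median(w[ring]); inn=np.median(w[np.hypot(xx,yy)<r*.35])
        m=(abs(w-bg)>abs(inn-bg)*.5).astype(np.uint8)
        n,l,st,ce=cv2.connectedComponentsWithStats(m); i=1+np.argmax(st[1:,4])
        c=np.array([[u-r+ce[i][0],v-r+ce[i][1]]]); P=onz(f,c,z)[0]
        k=min(TH,key=lambda k:np.hypot(*(TH[k]-P[:2])))
        print('px',c[0].round(1),st[i].tolist(),'P',P.round(4),'th',k,'diff mm',((P[:2]-TH[k])*1000).round(1))
if __name__=='__main__':
    z=.1536
    holes(load('w12'),[(194,132),(368,132)],z,19)
    full=lambda p:((np.array(p,float)+.5)/3.3-.5+[230,100]).round().astype(int).tolist()
    holes(load('t12'),[full(p) for p in [(245,160),(263,315),(516,290)]],z,6)
    f=load('w12');C=cloud(f)
    for u,v in [(230,125),(330,125),(220,250),(340,250),(280,170)]: print(C[v-2:v+3,u-2:u+3].reshape(-1,3).mean(0).round(4))
    f=load('w10')
    print('in w10 (on mat)'); 
    global_=0
E
python3 m12.py
```

```text
px [193.1 132.1] [5, 5, 26, 29, 602] P [ 0.6793 -0.0545  0.1536] th 3 diff mm [ 0.8 -0.3]
px [367.5 132. ] [7, 5, 26, 29, 612] P [ 0.5975 -0.051   0.1536] th 2 diff mm [ 1.  -0.3]
px [303.6 148.2] [2, 3, 8, 8, 48] P [0.6839 0.0759 0.1536] th 0 diff mm [0.  0.2]
px [309.6 194.6] [3, 3, 8, 7, 41] P [0.6026 0.0784 0.1536] th 1 diff mm [ 0.7 -0.8]
px [386.  187.9] [2, 2, 9, 8, 48] P [ 0.5963 -0.0509  0.1536] th 2 diff mm [-0.2 -0.2]
[ 0.6617 -0.0569  0.1536]
[ 0.616  -0.0554  0.1601]
[0.6725 0.0062 0.1538]
[0.6097 0.0089 0.1539]
[ 0.6393 -0.0356  0.1583]
in w10 (on mat)
```

All holes are within about 1 mm of their threads and plate top z is 0.1536–0.1539, so the plate is level. Lowering 53 mm to put the underside about 15 mm over the rim.

Call:
move_arm(steps=[{"dp":[0,0,3],"delta_rot":[0,0,0]},{"dp":[0,0,10],"delta_rot":[0,0,0]},{"dp":[0,0,19],"delta_rot":[0,0,0]},{"dp":[0,0,29],"delta_rot":[0,0,0]},{"dp":[0,0,38],"delta_rot":[0,0,0]},{"dp":[0,0,45],"delta_rot":[0,0,0]},{"dp":[0,0,50],"delta_rot":[0,0,0]},{"dp":[0,0,52],"delta_rot":[0,0,0]},{"dp":[0,0,53],"delta_rot":[0,0,0]},{"dp":[0,0,53],"delta_rot":[0,0,0]}])

```text
time_s: 15.7
tcp_pos: [0.6402, 0.0125, 0.1295]
tcp_rot: [-180.0, 0.0, -92.4]
wrist_force: [-0.5, 0.8, -3.7]
width: 0.0124
```

Call:
move_arm(steps=[{"dp":[0,0,0],"delta_rot":[0,0,0]},{"dp":[0,0,0],"delta_rot":[0,0,0]},{"dp":[0,0,0],"delta_rot":[0,0,0]},{"dp":[0,0,0],"delta_rot":[0,0,0]}])

```text
time_s: 16.1
tcp_pos: [0.6401, 0.0125, 0.1295]
tcp_rot: [-180.0, 0.0, -92.4]
wrist_force: [0.4, 0.2, -4.2]
width: 0.0126
```

Run:
```python
from h import *
from m12 import holes
s=robot.read_state(); print(s['time_s'],s['tcp_pos'],s['tcp_rot'],s['width'],s['wrist_force'])
f=snap('wrist','w13'); C=cloud(f)
z=s['tcp_pos'][2]-.0285
holes(f,[(194,132),(368,132)],z,19)
for u,v in [(230,125),(220,250),(340,250)]: print(C[v-2:v+3,u-2:u+3].reshape(-1,3).mean(0).round(4))
f=snap('top','t13')
cv2.imwrite('pics/t13c.png',cv2.resize(f['color'][100:280,230:430],None,fx=3.3,fy=3.3,interpolation=cv2.INTER_CUBIC)[:,:,::-1])
f=snap('scene','s13')
cv2.imwrite('pics/s13c.png',cv2.resize(f['color'][150:310,270:470],None,fx=3.7,fy=3.7,interpolation=cv2.INTER_CUBIC)[:,:,::-1])
```

```text
16.1 [0.64013171 0.01251552 0.12948283] [-1.79983572e+02  6.46563150e-04 -9.24111792e+01] 0.012616018039084268 [ 0.39125836  0.21123042 -4.18384869]
px [193.3 131.8] [3, 3, 32, 33, 816] P [ 0.6794 -0.0552  0.101 ] th 3 diff mm [ 0.9 -1. ]
px [367.8 131.7] [3, 3, 32, 32, 812] P [ 0.5975 -0.0517  0.101 ] th 2 diff mm [ 1. -1.]
[ 0.6619 -0.0575  0.101 ]
[0.6728 0.0057 0.101 ]
[0.6099 0.0084 0.101 ]
```

View pics/t13c.png

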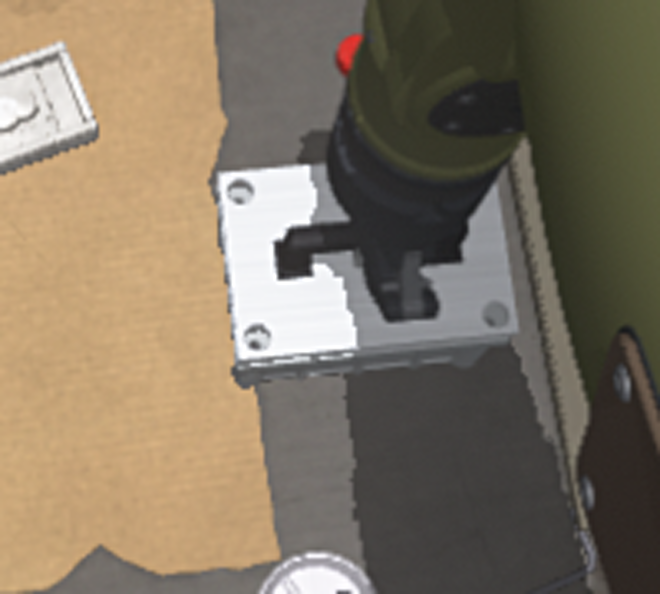

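View pics/s13c.png

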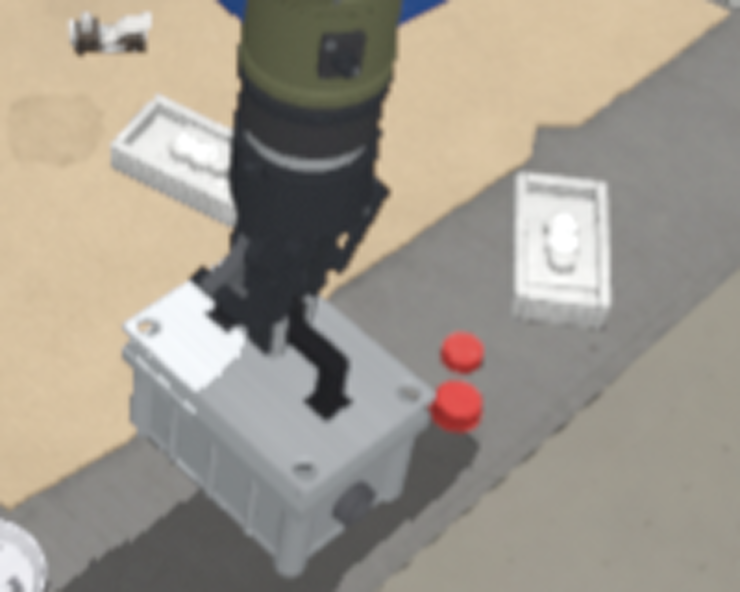

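View pics/w13.png

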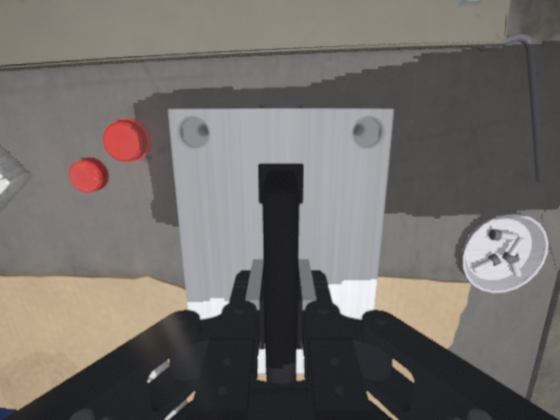

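Run:
```python
from h import *
from m12 import holes
f=load('t13')
full=lambda p:((np.array(p,float)+.5)/3.3-.5+[230,100]).round().astype(int).tolist()
holes(f,[full(p) for p in [(240,192),(257,337),(496,314)]],.101,6)
```

```text
px [302.4 157.4] [3, 2, 8, 8, 52] P [0.6843 0.0752 0.101 ] th 0 diff mm [ 0.4 -0.5]
px [307.4 201.7] [2, 2, 8, 9, 60] P [0.6024 0.0788 0.101 ] th 1 diff mm [ 0.4 -0.4]
px [379.8 195. ] [2, 2, 8, 8, 49] P [ 0.5965 -0.0511  0.101 ] th 2 diff mm [ 0.  -0.4]
```

All visible holes are within 1.4 mm of their threads in both views, against a 4 mm tolerance. The plate is still, level and about 16 mm over the rim, so I'm handing in.

Run:
```python
from h import *
s=robot.read_state(); print(s['time_s'],s['qvel'].round(2),s['wrist_force'],s['width'])
print(robot.job_done())
```

```text
16.25 [-0.01  0.06 -0.04  0.    0.03  0.04] [ 1.12743726 -0.84615248 -3.80790814] 0.012684874094902173
the job is handed in; nothing more can be done
None
```

I put the new element over the spindle, fully down on its seat, and let go of it. The arm now holds the cover plate by its handle, still and about 16 mm above the housing's rim. The job was handed in at 16.25 s; no verdict is reported.

**Element:** I felt about 6 N of reaction as it bottomed out. After release its neck top measured 78 mm and its cap 46 mm above the table, as expected for a seated element. Its axis was within about 1 mm of the spindle.

**Plate:** it is level, with the upper face reading 101 mm at three points. The wrist force showed only the plate's weight and no contact.

**Holes:** the two views disagree slightly. The wrist camera put two holes 1.3–1.4 mm off their threads, and the top camera put three holes within 0.7 mm; the limit is 4 mm. All four holes were covered between the two views, and I left the plate untrimmed.

**Failures:** two move calls were refused early on because they had no rotation entry; nothing moved, and I repeated them. One automatic thread reading was off by about 2 mm because of a shadow, so I checked that hole by eye. I did not re-measure the used element, the casting or the red caps, but the arm never worked close to them and they looked unmoved in the pictures where they showed.

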